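# Pry up the marble slab and shim it

### The arm

A 6-joint arm with a two-finger parallel gripper is mounted at the origin on a cart in front of the work surface, level with it; the furniture and walls round the work are solid. World frame = base frame: x ahead of the robot, y to its left, z up, the work surface at z = 0. Lengths are in m, angles in rad, forces in N, time in s.
With the tool pointing down it reaches from about 0.35 to 0.775 m from the base axis. Payload 5.5 kg.
Tool frame: the origin (TCP) lies midway between the tips of the shut fingers; the grasp point (between the pads) lies 19 mm behind it; z points along the fingers, y is the line along which they close (so a half turn about z gives the same grasp; the last joint's range is limited). The gripper opens to 85 mm and grips with 20 to 120 N. Pads are 22 mm wide; open, the fingers measure 114 mm over their backs; the gripper's body (76 mm by 85 mm) begins 54 mm behind the grasp point. The pads swing forward as they close: fully open they stand 13 mm farther back than shut.
Start: joints at [0.986, 0.313, 0.046, 1.304, 0, 1.431], TCP at [0.247, 0.519, 0.231] pointing down, gripper open.
Joint ranges: [-2.76, 2.76], [-0.86, 1.69], [-1.03, 1.26], [-2.2, 2.34], [-1.47, 1.5], [-3.14, 3.14]. Speed limits (rad/s): [2.57, 2.57, 3.14, 3.14, 3.14, 3.14].

### API

Orientations are given as a unit quaternion [w, x, y, z].
In Python, from workcell import env gives the robot as it stands.
- The arm moves only by the tool move_arm, never from a script. Its argument "targets" is a list of rows, each a list of 3 entries, a list of its own where there are three numbers: the shift along the tool's x, y, z in mm, then the turn, a rotation vector about the tool's x, y, z in units of 10 degrees (1.0 is 10 degrees), then the closure, from -1 (fully open) to 1 (shut). In form: [[[dx, dy, dz], [ax, ay, az], gripper], ...]. A call has 1 to 5 rows; each row is the pose to reach, as a shift and turn from the pose commanded when the call began, along the tool's axes at that moment; what a row does not reach only later rows make up. A row lasts 1/8 s, in which the tool goes at most 62.5 mm and 10.7 degrees, less where a joint would pass 70% of its speed; a pose out of reach is approached as far as the arm can. A call with a gripper value outside its range is refused whole. The fingers move at their own pace and stop on an object; "squeeze" is the grip in N (left out, the last holds). Time passes only in rows, so rows that repeat a pose let the fingers close. It gives the time, the measured TCP pose, the force, the opening and the grip force at its end, in the units of the state.
- env.get_state(): the state, without advancing time (a new reading comes with each control period).
- env.read_camera(name): name is "side" or "top"; returns a dict with "pixels" (400x640x3 uint8, red, green, blue), "fovy" (degrees; the focal length in pixels is half the picture's height over the tangent of half this angle, whatever the lens; pixels are square), "cx", "cy" (the principal point, pixels), "extrinsics" (4x4, takes a point from world to camera coordinates). Camera axes: x right, y up, looking along -z (the intrinsics and any distortion apply to the point x, -y, -z); pixel columns grow to the right and rows downward; lengths in m; the calibration is good to about 2 mm. A picture is of the moment at which its call begins. There is no depth.
- env.hand_in(): hands the job in; it is judged then, once.
Trained networks look in a picture, given as the dict that the camera call returned (one of the last four; its "shot" number tells which), for a name from the list of things; names that differ only in an ending like _2 or _b are one class to them, and where a whole thing is asked for, a point or a joint stands for the part that bears it (a point fixed in the world has none). Each returns a list of dicts, best first, with "confidence" (0 to 1); they miss things now and then, are a little off and sometimes report something else, mostly with a low value. They report only what shows in the picture. A call takes as long as a camera call.
- env.spot_in(thing, picture): "centre" ([x, y, z] in m, in world coordinates, good to about 4 mm: the middle of the surface that is visible of it).
- env.regions_of(thing, picture): "mask" (400x640 bool, what is visible of it).
- env.landmark_of(thing, picture): "centre" ([x, y, z] in m, in world coordinates, good to about 4 mm: a listed point, or the origin of a listed thing).
The state is a dict: "clock": time; "joint_pos": joint angles; "qvel": joint speeds; "tau": joint torques, N m; "tcp_pos": TCP position; "orientation": TCP orientation; "wrist_force": force on the tool from outside, world axes, zero at the start; "ft_torque": the same for the moment, N m; "finger_gap": finger opening in m; "grip_force": force on a finger pad.
Only numpy, scipy, OpenCV 4.12 (cv2) and the standard library are available. Lean on these libraries where they do the work, as an engineer would, in place of code of your own. Each camera call takes 0.05 s, during which the arm holds its last target. There are 200 camera calls.

### The job

The marble draining slab has to stand at a slight tilt so that it drains: with the red-handled pry bar laid over the fulcrum block, lever the slab's free edge up far enough for the wooden shim, slip the shim nose first along its lane under the slab, fully home against the brass stop rib, and press the slab gently down until it bears firmly on the shim. Leave the bar lying flat on the worktop, the way up it lay at first, clear of slab, stand and fulcrum. Marble and shim are easily damaged, so never push with more than about 20 N, and leave the onion, the garlic, the tin and the spice jar where they are.

Things in the scene. Friction and masses are not known exactly. Their poses are not given: they have to be found in the camera images.
- stand: Low dark steel stand, fixed. Origin on the worktop below the middle of the level slab's free lower edge; x level from free edge to hinge, z up. Plate: x 30 to 225, y -120 to 120, top z 24 mm, so the slab's free edge overhangs it by 30 mm, open below; only at the shim's lane a landing (x -65 to 30, y -105 to -5, top z 24 mm) sticks out in front of the slab.
- stop_rib: Brass stop rib on the stand under the slab, 5 mm high, 60 mm wide, 6 mm thick, that ends the shim's lane. Origin at the foot of its face to the free edge, where the middle of the shim's nose belongs: stand x 65, y -55, z 24 mm; axes as the stand's. The lane runs along the stand's x at y = -55 mm; on the landing (x -60 to -10 mm) two brass guides, 4 mm high and 48 mm apart, flank it.
- slab (a joint): Tilt of the slab in rad, 0 = level, grows as the free edge rises, end stop 0.16; starts at 0 to 0.015. Stiff damped hinge: the slab stays where it is left; raising takes 13 to 18 N at the free edge, pushing down there 2 to 6 N, more when fast. The shim goes in freely from 0.09 rad on; the slab bears on the fully home shim at about 0.07.
- slab_edge (a point): Middle of the free lower edge of the white marble slab, moving with it; x to the hinge, z out of the slab's top. The slab, about 1.2 kg: 200 mm (stand x 0 to 200) x 240 mm (stand y -120 to 120) x 18 mm thick, hinged along y at stand x 200, z 30 mm. Level, its underside is at z 30 mm, 6 mm above plate and landing, its top at z 48 mm.
- fulcrum: Dark wooden fulcrum block, fixed, 44 (x) x 50 (y) x 34 mm, with a round steel ridge along its y axis on top (radius 8 mm, axis at z 34, ridge top at z 42 mm). Origin under its middle on the worktop; x within a few degrees along the stand's x. It stands 58 to 66 mm in front of the slab's free edge, beside the shim's lane.
- pry_bar: Flat pry bar, 260 mm long, 0.3 kg, lying on the worktop. Origin in the underside below the middle of the red handle; x to the tip, z up. Handle x -60 to 60 mm, 26 wide, 30 high; steel blade x 55 to 200 mm, 22 wide, 6 thick, undersides flush. Works with the tip some 14 mm inside the slab's edge, handle at first raised 0.36 rad, pushed down till nearly level.
- bar_tip (a point): End of the bar's blade, middle of its underside (bar x = 200 mm); axes as the bar's.
- shim: Wooden shim, 0.15 kg, lying on the worktop: tongue 125 (x) x 36 (y) x 16 mm high, edges rounded by 3 mm, with an upright blue grip, 24 (x) x 26 (y) mm, from z 16 to 50 mm, centred at x = -34.5 mm. Origin in the middle of the underside; x to the nose (the end away from the grip), z up.
- shim_nose (a point): Middle of the lower edge of the shim's nose (shim x = 62.5 mm, z = 0); axes as the shim's.
- onion: Brown onion, 82 mm wide, 94 mm high; bystander, leave alone. Origin under its middle.
- tomato_tin: Low food tin, 75 mm wide, 58 mm high; bystander, leave alone. Origin under its middle.
- spice_b: Spice jar with a dark cap, 44 mm wide, 105 mm high; bystander, leave alone. Origin under its middle.
- garlic: Head of garlic, 60 mm wide, 58 mm high; bystander, leave alone. Origin under its middle.

How it is judged:
On the way:
1. the slab is held levered up with the bar bearing on the fulcrum ridge and under the slab (value of joint slab above 0.085 rad and contact force between pry_bar and slab above 2 N and contact force between pry_bar and fulcrum above 2 N), for 0.2 s.
At the end, for the whole second after the job is handed in: The shim lies flat on the stand, its nose within 5 mm of the stop rib and within 15 mm of the lane's middle; the slab bears on the shim (more than 0.5 N between them, tilt 0.062 to 0.082 rad); the pry bar lies flat on the worktop, handle down and still, touching neither slab, stand nor fulcrum (x of shim_nose in the frame of stand between 0.06 and 0.068 m and y of shim_nose in the frame of stand between -0.07 and -0.04 m and z of shim in the frame of stand between 0.021 and 0.027 m and angle between shim's own z axis and vertical below 0.06 rad and value of joint slab between 0.062 and 0.082 rad and contact force between shim and slab above 0.5 N and height (world z) of pry_bar below 0.008 m and angle between pry_bar's own z axis and vertical below 0.08 rad and contact force between pry_bar and slab below 0.1 N and contact force between pry_bar and fulcrum below 0.1 N and contact force between pry_bar and stand below 0.1 N and linear speed of each of pry_bar, shim below 0.02 m/s).
It fails at once if the bar loads the marble with more than 45 N (contact force between pry_bar and slab above 45 N).
It fails at once if the fingers load the marble with more than 25 N (contact force between the fingers and slab above 25 N).
It fails at once if more than 25 N between the shim and the slab (contact force between shim and slab above 25 N).
It fails at once if the shim is rammed against the stop rib with more than 20 N (contact force between shim and stop_rib above 20 N).
It fails at once if a bystander is moved more than 30 mm (distance of any of onion, tomato_tin, spice_b, garlic from where it was at the start of the episode above 0.03 m).
It also fails if it takes over 72 s, if anything falls off the work surface, if the arm or the gripper's body presses on something with over 40 N, if the wrist force passes 120 N, or if a joint passes its speed limit or range.

## Working session

There is one attempt and no reset: what is moved stays moved. The work goes in short steps, Python scripts to look and compute and a tool call to move; the robot and the scene stay as the last step left them, time stands still between calls to the robot, and variables do not carry over. Pictures are saved under pics/ and viewed, at most 10 in all, crops included, and the job is handed in when it is done.

Besides the shell and the picture viewer there is one more tool, called as name([rows], argument=value, ...), one row to a line, values as JSON. move_arm: Moves the arm, as the interface text tells. Its arguments: {"type":"object","properties":{"targets":{"type":"array","items":{"type":"array"}},"squeeze":{"type":"number"}},"required":["targets"]}

```bash
ls; mkdir -p pics
cat > h.py <<'E'
import numpy as np, cv2
from workcell import env
def project(c,P):
    P=np.atleast_2d(P); E=np.array(c["extrinsics"]); q=P@E[:3,:3].T+E[:3,3]
    f=200/np.tan(np.radians(c["fovy"])/2)
    return np.c_[c["cx"]+f*q[:,0]/-q[:,2], c["cy"]-f*q[:,1]/-q[:,2]]
def back(c,uv,z):
    E=np.array(c["extrinsics"]);R=E[:3,:3];o=-R.T@E[:3,3];f=200/np.tan(np.radians(c["fovy"])/2)
    d=R.T@np.array([(uv[0]-c["cx"])/f,-(uv[1]-c["cy"])/f,-1]); return o+d*(z-o[2])/d[2]
E
python3 - <<'E'
from h import *
pp={}
for n in("top","side"):
    c=env.read_camera(n); cv2.imwrite(f"pics/{n}0.png",c["pixels"][...,::-1])
    print(n,[k for k in c],c["fovy"],c["cx"],c["cy"],{k:c[k] for k in c if k not in("pixels","extrinsics")})
    for t in "stand stop_rib slab_edge fulcrum pry_bar bar_tip shim shim_nose onion tomato_tin spice_b garlic".split():
        r=env.landmark_of(t,c)
        print(t,[(np.round(x["centre"],4).tolist(),round(x["confidence"],2)) for x in r[:2]])
print(env.get_state())
E
```

```text
pics
top ['pixels', 'fovy', 'cx', 'cy', 'extrinsics', 'shot'] 44.096888682184286 317.7546564656297 198.58065874856317 {'fovy': 44.096888682184286, 'cx': 317.7546564656297, 'cy': 198.58065874856317, 'shot': 1}
stand [([0.5654, -0.0639, -0.0002], 0.73), ([0.664, 0.2972, -0.0026], 0.49)]
stop_rib []
slab_edge [([0.564, -0.06, 0.0307], 0.96)]
fulcrum [([0.6148, 0.0128, -0.0005], 0.91), ([0.4507, 0.1048, 0.0033], 0.66)]
pry_bar [([0.4686, 0.2991, 0.0016], 0.81)]
bar_tip [([0.6677, 0.2956, -0.0036], 0.81)]
shim [([0.4558, 0.1637, 0.0049], 0.65)]
shim_nose [([0.4527, 0.1056, 0.0006], 0.88), ([0.4696, 0.2983, -0.0002], 0.62)]
onion [([0.772, 0.1651, -0.0034], 0.88)]
tomato_tin [([0.6244, 0.4306, -0.0018], 0.8)]
spice_b [([0.7607, 0.0456, -0.0006], 0.96)]
garlic [([0.3466, 0.2097, -0.0018], 0.6), ([0.6228, 0.4314, 0.0017], 0.27)]
side ['pixels', 'fovy', 'cx', 'cy', 'extrinsics', 'shot'] 42.82699434236071 321.19451577100955 205.19327859561633 {'fovy': 42.82699434236071, 'cx': 321.19451577100955, 'cy': 205.19327859561633, 'shot': 2}
stand [([0.5694, -0.0631, -0.0], 0.98)]
stop_rib []
slab_edge 
[... 498 characters left out ...]
3, 'joint_pos': array([9.86425746e-01, 3.13225085e-01, 4.61275314e-02, 1.30358558e+00,
       2.06852461e-06, 1.43121072e+00]), 'qvel': array([ 1.43820272e-05, -4.10593163e-04, -4.74820732e-04, -2.24797474e-04,
        3.24556641e-05,  8.11185749e-05]), 'tau': array([-5.22240753e-04, -4.80466855e+01,  2.98813820e+01,  4.01007792e-04,
       -1.85231274e-04,  1.39076300e-05]), 'tcp_pos': array([0.24743608, 0.51910505, 0.23132018]), 'orientation': array([1.90752177e-05, 2.20563819e-01, 9.75372543e-01, 5.32958129e-05]), 'wrist_force': array([-0.02358736,  0.14686171, -0.34601581]), 'ft_torque': array([-0.05800011,  0.00641114, -0.03087335]), 'grip_force': 0.0, 'finger_gap': 0.08512781054956663}
```

View both.

View pics/top0.png

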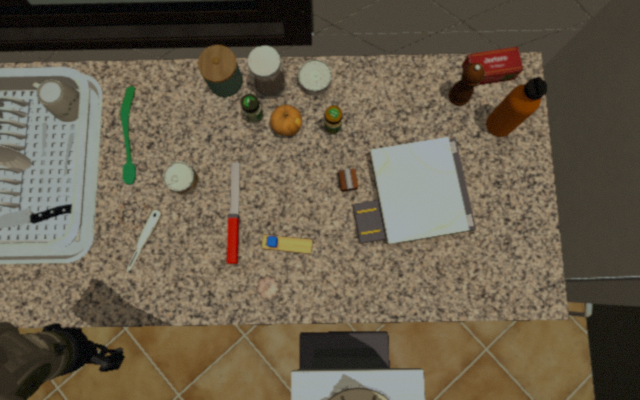

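View pics/side0.png

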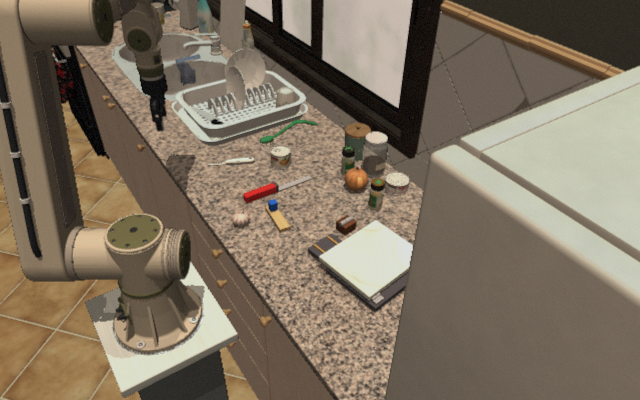

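```bash
cat > fit.py <<'E'
from h import *
from scipy.optimize import minimize
def box(x0,x1,y0,y1,z0,z1): return np.array([[x,y,z] for x in(x0,x1) for y in(y0,y1) for z in(z0,z1)])/1000.
M={"pry_bar":[box(-60,60,-13,13,0,30),box(55,200,-11,11,0,6)],
 "shim":[box(-62,62,-17.5,17.5,0,16),box(-46.5,-22.5,-13,13,16,50)],
 "fulcrum":[box(-22,22,-25,25,0,34),box(-6,6,-25,25,34,41)],
 "slab":[box(0,200,-120,120,30,48)]}
def place(B,p,tilt=0):
    B=B.copy()
    if tilt:
        q=B-[.2,0,.03];s,c=np.sin(tilt),np.cos(tilt)
        B=np.c_[c*q[:,0]+s*q[:,2],q[:,1],-s*q[:,0]+c*q[:,2]]+[.2,0,.03]
    c,s=np.cos(p[2]),np.sin(p[2]); z=p[3] if len(p)>3 else 0
    return np.c_[p[0]+c*B[:,0]-s*B[:,1],p[1]+s*B[:,0]+c*B[:,1],B[:,2]+z]
def sil(c,t,p,tilt=0):
    m=np.zeros((800,1280),np.uint8)
    for B in M[t]:
        h=cv2.convexHull(((project(c,place(B,p,tilt))+.5)*2*16).astype(np.int32)); cv2.fillConvexPoly(m,h,255,shift=4)
    return cv2.resize(m,(640,400),interpolation=cv2.INTER_AREA)/255.
def fit(t,views,p0,tilt=False):
    x0=np.r_[p0[:3],0] if tilt else np.array(p0[:3])
    def cost(x):
        e=0
        for c,m in views:
            s=sil(c,t,x[:3],x[3] if tilt else 0); e+=np.abs(s-m).sum()/m.sum()
        return e
    sp=np.vstack([x0]+[x0+d for d in np.diag([.008,.008,.06,.03][:len(x0)])])
    r=minimize(cost,x0,method="Nelder-Mead",options=dict(initial_simplex=sp,xatol=1e-4,fatol=1e-5,maxiter=300))
    return r.x,r.fun
E
python3 - <<'E'
from fit import *
C={n:env.read_camera(n) for n in("top","side")}
mm={}
for t in M:
    for n,c in C.items():
        r=env.regions_of(t,c); print(t,n,[(round(x["confidence"],2),int(x["mask"].sum())) for x in r[:3]])
        if r: mm[t,n]=r[0]["mask"].astype(float)
init={"pry_bar":(.468,.298,0),"shim":(.4555,.165,-1.55),"fulcrum":(.613,.011,-1.52),"slab":(.566,-.062,-1.5)}
for t in M:
    for vs in(("top",),("side",),("top","side")):
        v=[(C[n],mm[t,n]) for n in vs if (t,n) in mm]
        if v: x,f=fit(t,v,init[t],t=="slab"); print(t,vs,np.round(x,4),round(f,3))
E
```

```text
pry_bar top [(0.95, 1002)]
pry_bar side [(0.59, 524), (0.58, 404)]
shim top [(0.7, 707), (0.22, 486)]
shim side [(0.94, 434), (0.74, 236), (0.42, 506)]
fulcrum top [(0.69, 361), (0.34, 7867)]
fulcrum side []
slab top [(0.85, 7841), (0.38, 398)]
slab side [(0.62, 4227), (0.28, 542)]
pry_bar ('top',) [ 0.4729  0.3017 -0.0093] 0.138
pry_bar ('side',) [ 0.4701  0.3008 -0.0126] 0.23
pry_bar ('top', 'side') [ 0.4703  0.3009 -0.0114] 0.373
shim ('top',) [ 0.4568  0.167  -1.6807] 0.075
shim ('side',) [ 0.4533  0.1651 -1.6767] 0.085
shim ('top', 'side') [ 0.4556  0.1668 -1.6801] 0.218
fulcrum ('top',) [ 0.6135  0.0105 -1.4838] 0.173
fulcrum ('top', 'side') [ 0.6135  0.0105 -1.4838] 0.173
slab ('top',) [ 0.5682 -0.0622 -1.4237 -0.0075] 0.023
slab ('side',) [ 0.5712 -0.0578 -1.4224 -0.0597] 0.087
slab ('top', 'side') [ 0.5685 -0.0624 -1.4224 -0.0274] 0.119
```

```bash
cat > mv.py <<'E'
from h import *
from scipy.spatial.transform import Rotation as Ro
F=np.diag([-1.,1,-1]); S=(np.array([.568,-.062,0]),-1.424)
def RB(yaw,pitch=0): return Ro.from_euler("ZY",[yaw,pitch]).as_matrix()   # body: pitch>0 lowers x end
def tool(org,yaw,pitch=0,off=(0,0,.004)):  # body origin -> tcp pos, R ; off = tcp in body frame
    B=RB(yaw,pitch); return np.array(org)+B@np.array(off), B@F
def st(x,y,z=0): return S[0]+RB(S[1])@np.array([x,y,z])
def cur():
    s=env.get_state(); w,x,y,z=s["orientation"]; return np.array(s["tcp_pos"]),Ro.from_quat([x,y,z,w]).as_matrix(),s
def rel(*wp):
    p,R,s=cur()
    for q,Q in wp:
        print("[",np.round(1000*R.T@(q-p),1).tolist(),",",np.round(Ro.from_matrix(R.T@Q).as_rotvec()*18/np.pi,2).tolist(),"]")
    print("t",round(s["clock"],2),"f",np.round(s["wrist_force"],1),"gap",s["finger_gap"])
E
python3 -c "
from mv import *
b=(.469,.300,0)
rel(tool(b,-.011,off=(0,0,.1)),tool(b,-.011))"
```

```text
[ [-294.3, -102.4, 131.3] , [0.0, 0.0, -2.49] ]
[ [-294.3, -102.4, 227.3] , [0.0, 0.0, -2.49] ]
t 1.8 f [0.1 0.3 0.4] gap 0.08509081225739518
```

move_arm([
  [[-60,-20,26],[0,0,-0.5],-1],
  [[-120,-41,52],[0,0,-1],-1],
  [[-180,-62,80],[0,0,-1.5],-1],
  [[-240,-83,110],[0,0,-2],-1],
  [[-294,-102,131],[0,0,-2.49],-1],
])

```text
clock: 2.42
tcp_pos: [0.4534, 0.3157, 0.1089]
orientation: [0.0, 0.004, 1.0, 0.0]
wrist_force: [1.2, 1.9, -0.5]
finger_gap: 0.0857
grip_force: 0.0
```

```bash
python3 -c "
from mv import *
b=(.469,.300,0)
rel(tool(b,-.011,off=(0,0,.1)),tool(b,-.011)); print(cur()[0])"
```

```text
[ [-15.7, -15.6, 8.9] , [0.0, 0.0, 0.02] ]
[ [-15.7, -15.6, 104.9] , [0.0, 0.0, 0.02] ]
t 2.42 f [ 1.2  1.9 -0.5] gap 0.08574201957877019
[0.45338687 0.31570938 0.10890657]
```

move_arm([
  [[0,0,30],[0,0,0],-1],
  [[0,0,70],[0,0,0],-1],
  [[0,0,96],[0,0,0],-1],
  [[0,0,96],[0,0,0],-1],
  [[0,0,96],[0,0,0],-1],
])

```text
clock: 3.05
tcp_pos: [0.453, 0.3175, 0.0146]
orientation: [0.001, 0.005, 1.0, 0.0]
wrist_force: [0.4, -0.7, 0.7]
finger_gap: 0.0855
grip_force: 0.0
```

move_arm([
  [[0,0,0],[0,0,0],1],
  [[0,0,0],[0,0,0],1],
  [[0,0,0],[0,0,0],1],
  [[0,0,0],[0,0,0],1],
  [[0,0,0],[0,0,0],1],
], squeeze=100)

```text
clock: 3.68
tcp_pos: [0.453, 0.3171, 0.0148]
orientation: [0.001, 0.005, 1.0, 0.0]
wrist_force: [-1.1, -2.2, 7.3]
finger_gap: 0.0237
grip_force: 96.3
```

move_arm([
  [[0,0,0],[0,0,0],-1],
  [[0,0,0],[0,0,0],-1],
  [[0,0,0],[0,0,0],-1],
])

```text
clock: 4.05
tcp_pos: [0.4522, 0.3172, 0.0134]
orientation: [-0.0, 0.005, 1.0, 0.0]
wrist_force: [-0.4, -0.5, -0.7]
finger_gap: 0.0769
grip_force: 0.0
```

```bash
python3 -c "
from fit import *
c=env.read_camera('top'); cv2.imwrite('pics/top1.png',cv2.resize(c['pixels'][120:300,150:390,::-1],None,fx=3,fy=3,interpolation=2))
for t in ('pry_bar','bar_tip'): print(env.landmark_of(t,c)[:1])
c=env.read_camera('side')
for t in ('pry_bar','bar_tip'): print(env.landmark_of(t,c)[:1])
print(env.get_state()['tcp_pos'])
"
```

```text
[{'centre': [0.4719, 0.3156, 0.0016], 'confidence': 0.69}]
[{'centre': [0.6665, 0.2982, -0.0044], 'confidence': 0.95}]
[{'centre': [0.4694, 0.3135, 0.0032], 'confidence': 0.91}]
[{'centre': [0.67, 0.3037, 0.0013], 'confidence': 0.94}]
[0.45229679 0.31708303 0.01352403]
```

View pics/top1.png

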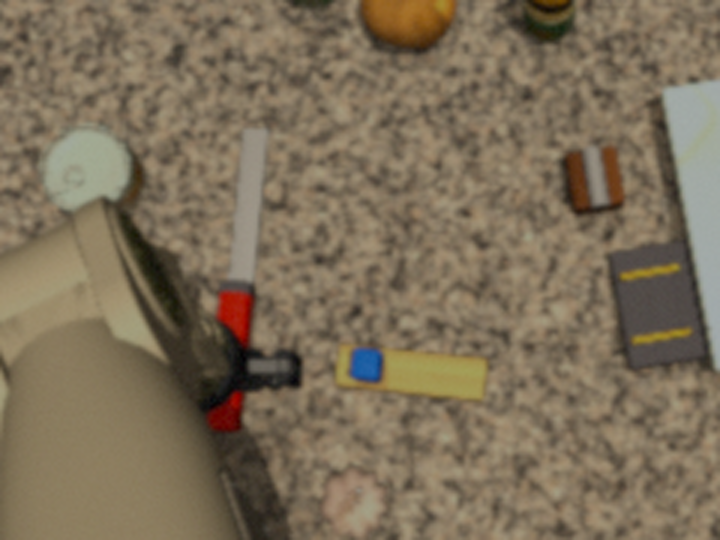

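```bash
python3 -c "
from mv import *
rel(tool((.470,.3150,0),-.07,off=(0,0,.004)))"
```

```text
[ [-17.7, -1.9, 9.5] , [0.0, -0.0, 0.34] ]
t 4.35 f [-0.5 -0.2  0.6] gap 0.08525752744871731
```

move_arm([
  [[-18,-2,0],[0,0,0.34],-1],
  [[-18,-2,5],[0,0,0.34],-1],
  [[-18,-2,9.5],[0,0,0.34],-1],
  [[-18,-2,9.5],[0,0,0.34],-1],
])

```text
clock: 4.85
tcp_pos: [0.469, 0.3145, 0.0033]
orientation: [-0.001, 0.034, 0.999, -0.0]
wrist_force: [0.2, 0.5, 0.0]
finger_gap: 0.0857
grip_force: 0.0
```

move_arm([
  [[0,0,0],[0,0,0],1],
  [[0,0,0],[0,0,0],1],
  [[0,0,0],[0,0,0],1],
  [[0,0,0],[0,0,0],1],
  [[0,0,0],[0,0,0],1],
], squeeze=100)

```text
clock: 5.48
tcp_pos: [0.4706, 0.3151, 0.0047]
orientation: [0.0, 0.035, 0.999, 0.0]
wrist_force: [-0.2, 0.9, 5.0]
finger_gap: 0.0244
grip_force: 99.2
```

```bash
cat >> mv.py <<'E'
FU=np.array([.6135,.0105,.034]); YB=-1.45
def lever(th,a=.119,back=0,up=0,off=(0,0,.004),lat=0,yaw=YB):
    B=RB(yaw,th); o=FU+B@np.array([-a,lat,.008])+RB(yaw)@np.array([-back,0,up]); return tool(o,yaw,th,off)
E
python3 -c "
from mv import *
p,R,s=cur()
rel((p+[0,0,.17],R),(np.array([.53,.23,.18]),tool((0,0,0),-.6)[1]),(lever(0,back=.03,up=.1)[0],tool((0,0,0),-1.45)[1]),lever(.36,back=.03,up=.05))
print(lever(.36)[0],lever(.36,back=.03,up=.05)[0])"
```

```text
[ [-0.1, 0.1, -170.0] , [0.0, 0.0, 0.0] ]
[ [-65.3, -80.7, -175.4] , [0.0, 0.0, 3.04] ]
[ [-135.6, -147.5, -141.3] , [0.01, 0.0, 7.91] ]
[ [-137.9, -159.2, -132.5] , [-1.42, 1.72, 7.82] ]
t 5.47 f [-0.2  0.9  5. ] gap 0.024377990867981945
[0.6005888  0.11686367 0.0871514 ] [0.59697372 0.14664506 0.1371514 ]
```

move_arm([
  [[0,0,-40],[0,0,0],1],
  [[0,0,-90],[0,0,0],1],
  [[0,0,-140],[0,0,0],1],
  [[-20,-25,-170],[0,0,0.9],1],
  [[-50,-60,-175],[0,0,1.8],1],
])

```text
clock: 6.1
tcp_pos: [0.5169, 0.2521, 0.1814]
orientation: [0.002, 0.192, 0.981, 0.001]
wrist_force: [-0.6, 0.3, -2.8]
finger_gap: 0.0243
grip_force: 98.8
```

```bash
python3 -c "
from mv import *
rel((np.array([.53,.23,.18]),tool((0,0,0),-.6)[1]),(lever(0,back=.03,up=.1)[0],tool((0,0,0),-1.45)[1]),lever(.36,back=.03,up=.05))"
```

```text
[ [-20.4, -15.6, 1.4] , [0.02, 0.01, 1.23] ]
[ [-108.0, -57.3, 35.5] , [0.02, 0.01, 6.1] ]
[ [-113.8, -67.7, 44.3] , [-1.08, 1.87, 6.03] ]
t 6.1 f [-0.6  0.3 -2.8] gap 0.024264629902011035
```

move_arm([
  [[-25,-15,3],[0,0,1],1],
  [[-50,-26,8],[0,0,2],1],
  [[-75,-40,18],[0,0,3],1],
  [[-95,-50,27],[0,0,4],1],
  [[-108,-57,35],[0,0,5],1],
])

```text
clock: 6.72
tcp_pos: [0.5947, 0.1571, 0.1424]
orientation: [-0.001, 0.59, 0.807, -0.001]
wrist_force: [-0.6, 0.2, -3.2]
finger_gap: 0.024
grip_force: 98.7
```

```bash
python3 -c "
from mv import *
rel(lever(0,back=.03,up=.1),lever(.36,back=.03,up=.05))"
```

```text
[ [1.0, 1.2, -3.6] , [-0.01, -0.0, 1.07] ]
[ [-10.6, -1.0, 5.2] , [-0.21, 2.06, 1.06] ]
t 6.72 f [-0.6  0.2 -3.2] gap 0.024015871657185883
```

move_arm([
  [[0,0,-3],[0,0,1],1],
  [[-5,-1,0],[-0.2,1,1.06],1],
  [[-10.5,-1,5],[-0.2,2.06,1.06],1],
  [[-10.5,-1,5],[-0.2,2.06,1.06],1],
])

```text
clock: 7.22
tcp_pos: [0.5967, 0.1445, 0.1363]
orientation: [-0.136, 0.652, 0.736, 0.118]
wrist_force: [-0.2, -0.2, -3.0]
finger_gap: 0.0244
grip_force: 99.0
```

```bash
cat > chk.py <<'E'
from mv import *
p,R,s=cur(); B=R@F
o=p-B@[0,0,.004]; tip=o+B@[.2,0,0]
print("expected org",np.round(o,4),"tip",np.round(tip,4))
for n in("top","side"):
    c=env.read_camera(n)
    cv2.imwrite(f"pics/{n}_{s['clock']:.1f}.png",cv2.resize(c['pixels'][(120 if n=='top' else 160):(270 if n=='top' else 310),(290 if n=='top' else 220):(490 if n=='top' else 420),::-1],None,fx=4,fy=4,interpolation=2))
    for t in("bar_tip","pry_bar","fulcrum","slab_edge"):
        r=env.landmark_of(t,c); print(n,t,[(np.round(x["centre"],4).tolist(),round(x["confidence"],2)) for x in r[:1]])
E
python3 chk.py; python3 -c "
from mv import *
rel(lever(.36,back=.03,up=.05),lever(.36,up=.02),lever(.36,up=.0))"; ls pics
```

```text
expected org [0.5965 0.1459 0.1325] tip [ 0.619  -0.0399  0.0619]
top bar_tip []
top pry_bar [([0.5983, 0.1459, 0.1324], 0.94)]
top fulcrum []
top slab_edge [([0.5658, -0.0588, 0.0346], 0.79)]
side bar_tip [([0.6213, -0.0304, 0.0656], 0.56)]
side pry_bar [([0.6204, -0.0305, 0.0622], 0.74)]
side fulcrum [([0.6129, 0.0107, -0.0003], 0.65)]
side slab_edge [([0.5673, -0.0623, 0.0349], 0.81)]
[ [-2.8, -0.3, 1.4] , [-0.01, -0.0, 0.05] ]
[ [-41.5, -0.6, 18.9] , [-0.01, -0.0, 0.05] ]
[ [-48.5, -0.6, 37.6] , [-0.01, -0.0, 0.05] ]
t 7.72 f [-0.2  0.6 -3.7] gap 0.02426257250315468
side0.png
side_7.2.png
top0.png
top1.png
top_7.2.png
```

View pics/side_7.2.png

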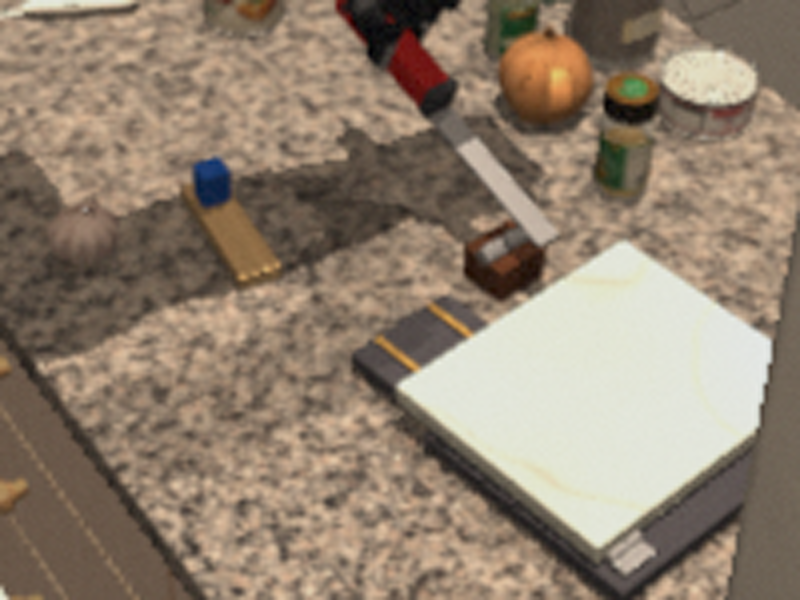

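```bash
python3 -c "
from mv import *
p,R,s=cur(); B=R@F; o=p-B@[0,0,.004]
c=env.read_camera('side'); q=project(c,[o+B@np.array(v) for v in([.2,0,.0],[.2,0,.006],[.06,0,.006],[.06,0,.03])]); print((q-[220,160])*4)
c=env.read_camera('top'); q=project(c,[o+B@np.array(v) for v in([.2,0,.0],[.2,0,.006],[.06,0,.006],[.06,0,.03])]); print((q-[290,120])*4)"
```

```text
[[549.52814554 240.53303453]
 [551.9427943  236.39597193]
 [437.79415708 103.79856183]
 [445.93739026  85.82540386]]
[[308.11501679 211.10390979]
 [312.35763401 208.50312044]
 [ 97.66036139 221.26425106]
 [111.62093183 210.39080495]]
```

View pics/top_7.2.png

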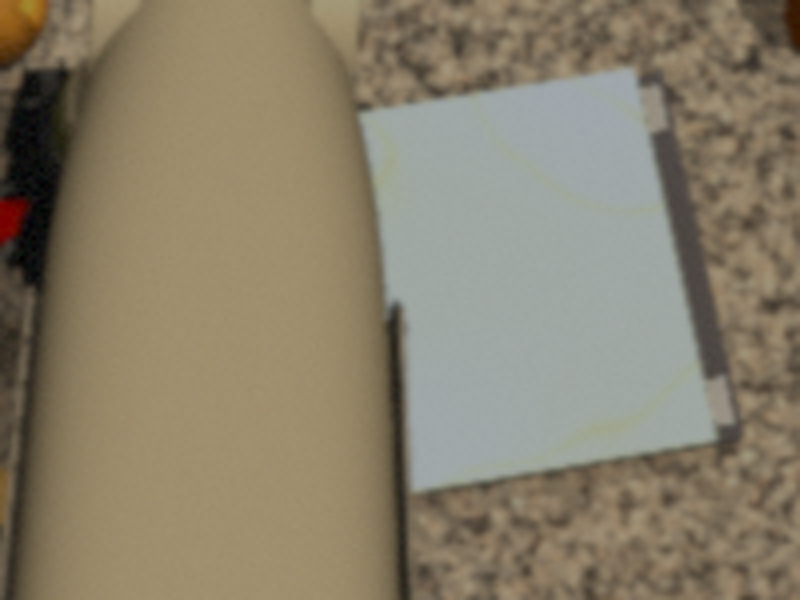

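```bash
python3 -c "
from mv import *
rel(lever(.38,a=.149,up=.015),lever(.38,a=.149,up=.003),lever(.38,up=.003))"
```

```text
[ [-13.2, -0.4, 20.6] , [-0.01, 0.11, 0.04] ]
[ [-17.4, -0.4, 31.9] , [-0.01, 0.11, 0.04] ]
[ [-47.4, -0.6, 32.4] , [-0.01, 0.11, 0.04] ]
t 7.83 f [ 0.2  0.4 -3.4] gap 0.02446246135205574
```

move_arm([
  [[-13,-0.5,21],[0,0.11,0.04],1],
  [[-17,-0.5,32],[0,0.11,0.04],1],
  [[-17,-0.5,32],[0,0.11,0.04],1],
])

```text
clock: 8.2
tcp_pos: [0.5966, 0.1434, 0.1023]
orientation: [-0.142, 0.651, 0.735, 0.124]
wrist_force: [0.6, 0.4, -2.8]
finger_gap: 0.0241
grip_force: 99.0
```

```bash
python3 -c "
from mv import *
rel(lever(.38,a=.149,up=.003),lever(.38,up=.003),lever(.38,up=0))"
```

```text
[ [0.4, 0.8, -1.1] , [-0.02, -0.0, -0.01] ]
[ [-29.6, 0.8, -1.1] , [-0.02, -0.0, -0.01] ]
[ [-30.7, 0.9, 1.7] , [-0.02, -0.0, -0.01] ]
t 8.2 f [ 0.6  0.4 -2.8] gap 0.02409449190518904
```

move_arm([
  [[-10,0.5,-1],[0,0,0],1],
  [[-20,0.5,-1],[0,0,0],1],
  [[-30,0.5,-1],[0,0,0],1],
  [[-30,0.5,-1],[0,0,0],1],
])

```text
clock: 8.7
tcp_pos: [0.6013, 0.1143, 0.0926]
orientation: [-0.142, 0.652, 0.734, 0.125]
wrist_force: [-0.6, 0.2, -1.8]
finger_gap: 0.0244
grip_force: 99.0
```

```bash
python3 -c "
from mv import *
rel(*[lever(t) for t in (.38,.30,.22,.14,.06,0,-.05)])
c=env.read_camera('side'); print([ (np.round(x['centre'],3),x['confidence']) for x in env.landmark_of('slab_edge',c)[:1]+env.landmark_of('fulcrum',c)[:1]])
cv2.imwrite('pics/s8.png',cv2.resize(c['pixels'][190:290,300:430,::-1],None,fx=6,fy=6,interpolation=2))"
```

```text
[ [0.2, -0.3, 3.7] , [-0.01, -0.0, -0.01] ]
[ [0.8, -0.3, 13.2] , [-0.01, -0.46, -0.01] ]
[ [0.6, -0.3, 22.8] , [-0.01, -0.92, -0.01] ]
[ [-0.4, -0.3, 32.3] , [-0.01, -1.38, -0.01] ]
[ [-2.1, -0.3, 41.7] , [-0.01, -1.83, -0.01] ]
[ [-3.9, -0.3, 48.7] , [-0.01, -2.18, -0.01] ]
[ [-5.7, -0.3, 54.4] , [-0.01, -2.46, -0.01] ]
t 8.7 f [-0.6  0.2 -1.8] gap 0.024402129825651483
[(array([ 0.563, -0.066,  0.032]), 0.81), (array([ 0.614,  0.01 , -0.003]), 0.57)]
```

View pics/s8.png

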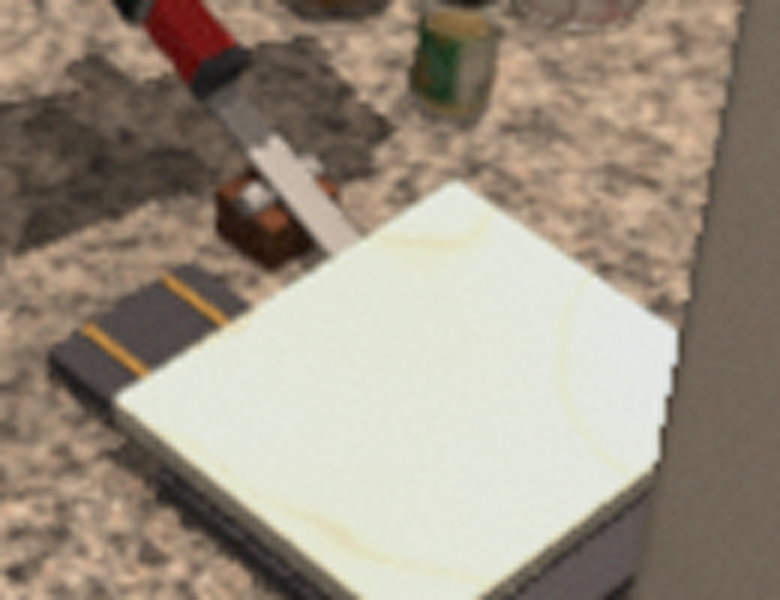

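move_arm([
  [[0,0,4],[0,0,0],1],
  [[0.5,0,7.5],[0,-0.2,0],1],
  [[0.7,0,12],[0,-0.4,0],1],
  [[0.8,0,16],[0,-0.6,0],1],
  [[0.7,0,21],[0,-0.84,0],1],
])

```text
clock: 9.48
tcp_pos: [0.6003, 0.1236, 0.074]
orientation: [-0.086, 0.659, 0.743, 0.076]
wrist_force: [-0.5, -5.3, 3.5]
finger_gap: 0.0244
grip_force: 99.9
```

```bash
python3 -c "
from mv import *
rel(*[lever(t) for t in (.30,.22,.14,.06,0,-.05)]); p,R,s=cur(); print('pitch',np.arcsin(-(R@F)[2,0]),s['ft_torque'])"
```

```text
[ [-2.1, -0.5, -7.3] , [-0.0, 0.4, -0.0] ]
[ [-0.8, -0.5, 2.2] , [-0.0, -0.06, -0.0] ]
[ [-0.3, -0.5, 11.7] , [-0.0, -0.51, -0.0] ]
[ [-0.6, -0.5, 21.3] , [-0.0, -0.97, -0.0] ]
[ [-1.3, -0.5, 28.4] , [-0.0, -1.32, -0.0] ]
[ [-2.3, -0.5, 34.3] , [-0.0, -1.6, -0.0] ]
t 9.47 f [-0.5 -5.3  3.5] gap 0.02443907868297005
pitch 0.22978421788565784 [-0.88945927  0.18168543  0.01873804]
```

move_arm([
  [[0.2,0,3],[0,-0.15,0],1],
  [[0.4,0,6],[0,-0.3,0],1],
  [[0.5,0,9.5],[0,-0.46,0],1],
  [[0.4,0,13],[0,-0.62,0],1],
  [[0.2,0,16],[0,-0.77,0],1],
])

```text
clock: 10.1
tcp_pos: [0.6, 0.1272, 0.0587]
orientation: [-0.036, 0.663, 0.747, 0.032]
wrist_force: [0.4, -4.9, 1.8]
finger_gap: 0.0242
grip_force: 99.7
```

```bash
python3 -c "
from mv import *
rel(*[lever(t) for t in (.06,0,-.05)]); p,R,s=cur(); print('pitch',np.arcsin(-(R@F)[2,0]),s['ft_torque'])
for n in ('side','top'):
  c=env.read_camera(n); print([ (np.round(x['centre'],3),x['confidence']) for x in env.landmark_of('slab_edge',c)[:1]])"
```

```text
[ [0.1, -0.6, 5.6] , [-0.0, -0.21, -0.0] ]
[ [0.3, -0.6, 12.8] , [-0.0, -0.55, -0.0] ]
[ [0.2, -0.6, 18.8] , [-0.0, -0.84, -0.0] ]
t 10.1 f [ 0.4 -4.9  1.8] gap 0.024227916851063992
pitch 0.09583298977218117 [-0.73797085  0.04801222 -0.06288712]
[(array([ 0.566, -0.065,  0.043]), 0.61)]
[(array([ 0.567, -0.062,  0.045]), 0.71)]
```

move_arm([
  [[0.1,0,4],[0,-0.2,0],1],
  [[0.2,0,8],[0,-0.4,0],1],
  [[0.2,0,12],[0,-0.6,0],1],
  [[0.2,0,16],[0,-0.8,0],1],
  [[0.2,0,19],[0,-0.95,0],1],
])

```text
clock: 10.92
tcp_pos: [0.5998, 0.1283, 0.0395]
orientation: [0.027, 0.663, 0.748, -0.024]
wrist_force: [1.6, -10.5, 2.5]
finger_gap: 0.0243
grip_force: 99.6
```

move_arm([
  [[0,0,2],[0,-0.1,0],1],
  [[0,0,2],[0,-0.1,0],1],
  [[0,0,2],[0,-0.1,0],1],
])

```text
clock: 11.3
tcp_pos: [0.5998, 0.1283, 0.0373]
orientation: [0.033, 0.663, 0.747, -0.03]
wrist_force: [1.4, -9.3, 0.1]
finger_gap: 0.0241
grip_force: 99.4
```

```bash
python3 -c "
from mv import *
rel(*[lever(t) for t in (0,-.05)]); p,R,s=cur(); print('pitch',np.arcsin(-(R@F)[2,0]),s['ft_torque'])
for n in ('side','top'):
  c=env.read_camera(n); print([ (np.round(x['centre'],3),x['confidence']) for x in env.landmark_of('slab_edge',c)[:1]])
  if n=='side': cv2.imwrite('pics/s10.png',cv2.resize(c['pixels'][190:290,300:430,::-1],None,fx=6,fy=6,interpolation=2))"
```

```text
[ [-0.4, -0.6, -8.7] , [-0.0, 0.51, -0.01] ]
[ [0.6, -0.6, -2.8] , [-0.0, 0.22, -0.01] ]
t 11.3 f [ 1.4 -9.3  0.1] gap 0.024149265271654764
pitch -0.08884544660485574 [-0.99206654 -0.21891644  0.05193871]
[(array([ 0.563, -0.065,  0.056]), 0.67)]
[(array([ 0.569, -0.064,  0.052]), 0.56)]
```

View pics/s10.png

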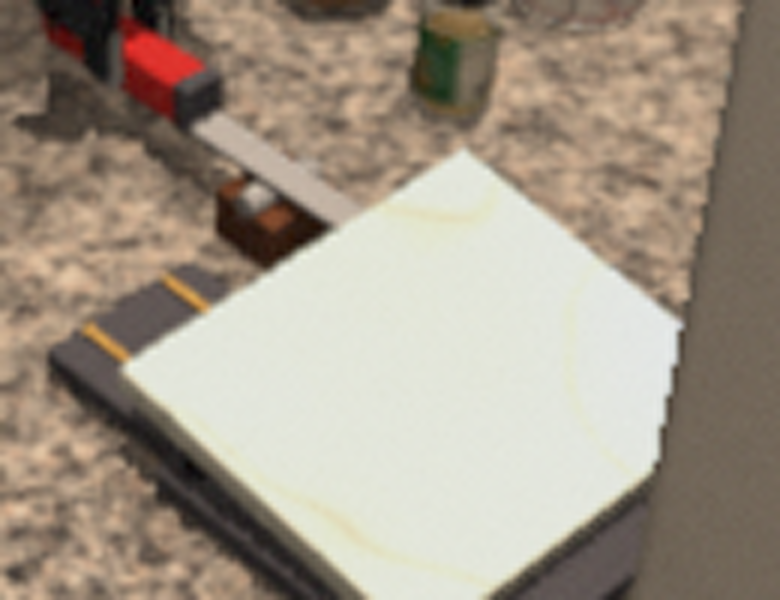

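```bash
cat > tilt.py <<'E'
from fit import *
from scipy.optimize import minimize_scalar
def tilt(n="side",p=(.5682,-.0622,-1.4237)):
    c=env.read_camera(n); r=env.regions_of("slab",c)
    if not r: return None
    m=r[0]["mask"].astype(float); best=None
    # small xy freedom to soak up calibration error
    f=lambda x: np.abs(sil(c,"slab",(x[0],x[1],p[2]),x[2])-m).sum()/m.sum()
    f1=lambda t: f((p[0],p[1],t))
    s=minimize_scalar(f1,bounds=(-.05,.16),method="bounded"); return round(s.x,4),round(s.fun,3),round(r[0]["confidence"],2)
if __name__=="__main__": print("tilt side",tilt())
E
python3 tilt.py; python3 -c "
from fit import *
c=env.read_camera('side')
for t in (0,.008,.08,.09,.1,.11,.12,.13): print(t,((project(c,place(box(0,1,-120,120,30,48),(.5682,-.0622,-1.4237),t))-[300,190])*6)[[1,3]].round(0).tolist())"
```

```text
tilt side (np.float64(0.0798), np.float64(0.08), 0.78)
0 [[111.0, 389.0], [455.0, 170.0]]
0.008 [[111.0, 387.0], [455.0, 168.0]]
0.08 [[114.0, 368.0], [460.0, 149.0]]
0.09 [[115.0, 365.0], [461.0, 146.0]]
0.1 [[116.0, 363.0], [462.0, 143.0]]
0.11 [[116.0, 360.0], [463.0, 141.0]]
0.12 [[117.0, 358.0], [464.0, 138.0]]
0.13 [[117.0, 355.0], [465.0, 136.0]]
```

```bash
python3 -c "
from mv import *
rel(lever(-.04,up=.002),lever(.05,up=.003),lever(.1,a=.119,up=.003),lever(.1,a=.17,up=.006),lever(.05,a=.18,up=.06))"
```

```text
[ [0.2, -0.6, -5.9] , [-0.0, 0.28, -0.01] ]
[ [-1.9, -0.6, -17.5] , [-0.0, 0.79, -0.01] ]
[ [-3.5, -0.6, -23.3] , [-0.0, 1.08, -0.01] ]
[ [46.3, -0.6, -35.8] , [-0.0, 1.08, -0.01] ]
[ [53.4, -0.6, -82.7] , [-0.0, 0.79, -0.01] ]
t 11.65 f [ 0.8 -9.   0.4] gap 0.02447267992169701
```

move_arm([
  [[0,0,-7],[0,0.3,0],1],
  [[-1.5,0,-18],[0,0.8,0],1],
  [[-1.5,0,-24],[0,1.08,0],1],
  [[20,0,-29],[0,1.08,0],1],
  [[46,0,-36],[0,1.08,0],1],
])

```text
clock: 12.28
tcp_pos: [0.5924, 0.1795, 0.0684]
orientation: [-0.04, 0.662, 0.747, 0.033]
wrist_force: [0.5, 1.6, -2.9]
finger_gap: 0.0241
grip_force: 98.9
```

```bash
python3 tilt.py; python3 -c "
from mv import *
b=(.51,.31,0)
rel(lever(.1,a=.17,up=.006),lever(.05,a=.18,up=.08),tool((.57,.24,.13),-1.0),tool((.51,.31,.10),-.3)); print(cur()[0])"
```

```text
tilt side (np.float64(0.0888), np.float64(0.078), 0.56)
[ [-4.9, 0.5, -0.3] , [-0.01, -0.03, 0.02] ]
[ [13.2, 0.4, -64.9] , [-0.01, -0.31, 0.02] ]
[ [66.7, -14.9, -58.2] , [0.12, -0.59, -2.55] ]
[ [140.1, -65.6, -20.3] , [0.33, -0.54, -6.56] ]
t 12.38 f [-0.2 -0.3 -3.5] gap 0.024042728136513657
[0.59218885 0.18204948 0.06909021]
```

move_arm([
  [[8,0,-35],[0,-0.2,0],1],
  [[15,0,-62],[0,-0.4,-0.2],1],
  [[40,-8,-62],[0.1,-0.55,-1.2],1],
  [[66,-15,-58],[0.1,-0.59,-2.2],1],
  [[90,-30,-45],[0.2,-0.58,-3.2],1],
])

```text
clock: 13.0
tcp_pos: [0.5531, 0.2608, 0.1235]
orientation: [-0.002, 0.428, 0.904, -0.002]
wrist_force: [-0.3, -0.2, -2.7]
finger_gap: 0.024
grip_force: 99.1
```

```bash
python3 -c "
from mv import *
rel(tool((.51,.31,.08),-.3),tool((.51,.31,.0),-.3)); print(cur()[0])"
```

```text
[ [65.3, -1.9, 39.6] , [-0.03, -0.02, -3.34] ]
[ [65.1, -1.4, 119.6] , [-0.03, -0.02, -3.34] ]
t 13.0 f [-0.3 -0.2 -2.7] gap 0.024041354088896023
[0.55306197 0.26084408 0.12352186]
```

move_arm([
  [[20,0,10],[0,0,-0.9],1],
  [[40,-1,20],[0,0,-1.8],1],
  [[60,-2,35],[0,0,-2.7],1],
  [[65,-2,60],[0,0,-3.34],1],
  [[65,-2,75],[0,0,-3.34],1],
])

```text
clock: 13.62
tcp_pos: [0.5085, 0.3086, 0.0468]
orientation: [-0.004, 0.153, 0.988, -0.002]
wrist_force: [-0.3, -0.5, -3.3]
finger_gap: 0.0247
grip_force: 99.1
```

```bash
python3 -c "
from mv import *
rel(tool((.51,.31,.002),-.3)); print(cur()[0])"
```

```text
[ [-1.3, 2.0, 40.8] , [-0.04, -0.04, -0.04] ]
t 13.62 f [-0.3 -0.5 -3.3] gap 0.024661775143148493
[0.50854346 0.30858008 0.04678591]
```

move_arm([
  [[0,0,15],[0,0,0],1],
  [[0,0,27],[0,0,0],1],
  [[0,0,35],[0,0,0],1],
  [[0,0,41],[0,0,0],1],
  [[0,0,41],[0,0,0],1],
])

```text
clock: 14.25
tcp_pos: [0.5103, 0.3075, 0.0074]
orientation: [-0.003, 0.154, 0.988, -0.002]
wrist_force: [0.7, -0.1, -2.5]
finger_gap: 0.0242
grip_force: 99.1
```

move_arm([
  [[0,0,2],[0,0,0],1],
  [[0,0,3],[0,0,0],1],
  [[0,0,3],[0,0,0],1],
  [[0,0,3],[0,0,0],-1],
  [[0,0,3],[0,0,0],-1],
])

```text
clock: 14.88
tcp_pos: [0.5107, 0.3078, 0.0051]
orientation: [-0.003, 0.153, 0.988, -0.001]
wrist_force: [0.2, -0.8, -0.0]
finger_gap: 0.0598
grip_force: 0.0
```

move_arm([
  [[0,0,0],[0,0,0],-1],
  [[0,0,0],[0,0,0],-1],
  [[0,0,-30],[0,0,0],-1],
  [[0,0,-70],[0,0,0],-1],
  [[0,0,-110],[0,0,0],-1],
])

```text
clock: 15.5
tcp_pos: [0.5109, 0.3078, 0.1156]
orientation: [-0.003, 0.153, 0.988, -0.002]
wrist_force: [0.1, -0.0, 0.3]
finger_gap: 0.0853
grip_force: 0.0
```

```bash
python3 -c "
from mv import *
for n in ('side','top'):
  c=env.read_camera(n)
  for t in ('pry_bar','bar_tip','shim','shim_nose'): print(n,t,[ (np.round(x['centre'],3),x['confidence']) for x in env.landmark_of(t,c)[:1]])
sh=(.4555,.1668,0)
rel(tool(sh,-1.68,off=(-.0345,0,.12)),tool(sh,-1.68,off=(-.0345,0,.025))); print(cur()[0])"
```

```text
side pry_bar [(array([0.511, 0.307, 0.003]), 0.92)]
side bar_tip [(array([0.7  , 0.252, 0.003]), 0.86)]
side shim [(array([0.454, 0.167, 0.001]), 0.84)]
side shim_nose [(array([0.445, 0.1  , 0.   ]), 0.56)]
top pry_bar [(array([0.514, 0.307, 0.001]), 0.77)]
top bar_tip [(array([ 0.698,  0.247, -0.005]), 0.87)]
top shim [(array([0.457, 0.166, 0.003]), 0.72)]
top shim_nose [(array([0.452, 0.107, 0.002]), 0.55)]
[ [16.4, -117.0, -5.9] , [-0.06, -0.01, 7.86] ]
[ [15.7, -116.4, 89.1] , [-0.06, -0.01, 7.86] ]
t 16.0 f [ 0.1  0.3 -0.1] gap 0.0854639193369767
[0.5103166  0.30757365 0.11335411]
```

move_arm([
  [[4,-25,-6],[0,0,1],-1],
  [[8,-50,-6],[0,0,2],-1],
  [[12,-75,-6],[0,0,3],-1],
  [[16,-100,-6],[0,0,4],-1],
  [[16,-116,-6],[0,0,5],-1],
])

```text
clock: 16.62
tcp_pos: [0.4596, 0.2012, 0.1206]
orientation: [-0.003, 0.559, 0.829, -0.003]
wrist_force: [-0.3, -0.5, -0.0]
finger_gap: 0.0852
grip_force: 0.0
```

move_arm([
  [[0,0,0],[0,0,1],-1],
  [[0,0,0],[0,0,2],-1],
  [[0,0,0],[0,0,2.9],-1],
  [[0,0,0],[0,0,2.9],-1],
])

```text
clock: 17.12
tcp_pos: [0.4604, 0.2021, 0.1207]
orientation: [-0.002, 0.746, 0.666, -0.004]
wrist_force: [0.3, -0.2, 0.7]
finger_gap: 0.0855
grip_force: 0.0
```

```bash
python3 -c "
from mv import *
sh=(.4555,.1668,0)
rel(tool(sh,-1.68,off=(-.0345,0,.10)),tool(sh,-1.68,off=(-.0345,0,.023))); print(cur()[0])"
```

```text
[ [-1.1, -0.9, 20.7] , [-0.04, 0.02, -0.03] ]
[ [-0.8, -0.3, 97.7] , [-0.04, 0.02, -0.03] ]
t 17.12 f [ 0.3 -0.2  0.7] gap 0.08552842287479713
[0.46040241 0.20209342 0.12068701]
```

move_arm([
  [[0,0,40],[-0.04,0,0],-1],
  [[0,0,75],[-0.04,0,0],-1],
  [[-0.8,0,92],[-0.04,0,0],-1],
  [[-0.8,0,97.5],[-0.04,0,0],-1],
  [[-0.8,0,97.5],[-0.04,0,0],-1],
])

```text
clock: 17.75
tcp_pos: [0.46, 0.2013, 0.0237]
orientation: [0.001, 0.746, 0.665, -0.001]
wrist_force: [0.5, 0.1, 0.1]
finger_gap: 0.0852
grip_force: 0.0
```

move_arm([
  [[0,0,0],[0,0,0],1],
  [[0,0,0],[0,0,0],1],
  [[0,0,0],[0,0,0],1],
  [[0,0,0],[0,0,0],1],
  [[0,0,0],[0,0,0],1],
], squeeze=40)

```text
clock: 18.38
tcp_pos: [0.4604, 0.2014, 0.0242]
orientation: [0.001, 0.747, 0.665, -0.0]
wrist_force: [-1.2, 0.4, 5.6]
finger_gap: 0.0253
grip_force: 40.2
```

```bash
python3 -c "
from fit import *
v=[]
for n in ('side','top'):
  c=env.read_camera(n)
  for t in ('shim','shim_nose'): print(n,t,[ (np.round(x['centre'],4),x['confidence']) for x in env.landmark_of(t,c)[:1]])
  r=env.regions_of('shim',c); print([(x['confidence'],x['mask'].sum()) for x in r[:2]])
from mv import *; print(cur()[0],cur()[1][:,0])"
```

```text
side shim [(array([0.4546, 0.1704, 0.0006]), 0.93)]
side shim_nose [(array([ 0.445 ,  0.1031, -0.0021]), 0.88)]
[(0.56, np.int64(383))]
top shim [(array([0.4562, 0.1639, 0.0005]), 0.65)]
top shim_nose [(array([0.4538, 0.1041, 0.0038]), 0.66)]
[(0.88, np.int64(410))]
[0.46035805 0.20134558 0.02422726] [ 0.115585    0.99329431 -0.00255241]
```

```bash
sed -i 's/S=(np.array(\[.568/S=(np.array([.567/' mv.py
cat >> mv.py <<'E'
def shim(nose,up=0,pitch=0): # nose at stand x, lane
    o=st(nose-.0625,-.055,.024+up); return tool(o,S[1],pitch,(-.0345,0,.0242))
E
python3 -c "
from mv import *
p,R,s=cur()
rel((p+[0,0,.09],R),shim(-.012,.06),shim(-.012,.002)); print(shim(-.012)[0])"
```

```text
[ [-0.2, 0.1, -90.0] , [0.0, 0.0, 0.0] ]
[ [-158.5, 55.1, -83.5] , [0.01, 0.02, -1.5] ]
[ [-158.3, 55.0, -25.5] , [0.01, 0.02, -1.5] ]
t 18.77 f [-1.6 -0.3  6.5] gap 0.025499790436922326
[0.49664814 0.03778285 0.0482    ]
```

move_arm([
  [[0,0,-40],[0,0,0],1],
  [[-25,8,-80],[0,0,-0.3],1],
  [[-70,24,-88],[0,0,-0.7],1],
  [[-115,40,-86],[0,0,-1.1],1],
  [[-158,55,-84],[0,0,-1.5],1],
])

```text
clock: 19.4
tcp_pos: [0.4962, 0.0368, 0.1079]
orientation: [0.001, 0.653, 0.758, -0.001]
wrist_force: [0.7, 0.2, -1.9]
finger_gap: 0.0256
grip_force: 40.3
```

```bash
python3 -c "
from mv import *
rel(shim(-.012,.06),shim(-.012,.002),shim(-.012,.00))
for n in ('side','top'):
  c=env.read_camera(n)
  if n=='side': cv2.imwrite('pics/s19.png',cv2.resize(c['pixels'][180:300,260:420,::-1],None,fx=5,fy=5,interpolation=2))
  for t in ('shim','shim_nose'):
    print(n,t,[ (np.round(x['centre'],4),x['confidence']) for x in env.landmark_of(t,c)[:1]])
p,R,s=cur(); B=R@F; o=p-B@[-.0345,0,.0242]; print(o,o+B@[.0625,0,0])"
```

```text
[ [0.9, 0.6, -0.3] , [-0.0, 0.02, 0.01] ]
[ [1.0, 0.6, 57.7] , [-0.0, 0.02, 0.01] ]
[ [1.0, 0.6, 59.7] , [-0.0, 0.02, 0.01] ]
t 19.4 f [ 0.7  0.2 -1.9] gap 0.025599659620597112
side shim [(array([0.5025, 0.0042, 0.0854]), 0.86)]
side shim_nose [(array([ 0.506 , -0.0616,  0.0819]), 0.7)]
top shim [(array([ 0.5677, -0.0602, -0.0019]), 0.46)]
top shim_nose []
[0.50059437 0.00456331 0.08356713] [ 0.5096826  -0.05727223  0.08370878]
```

View pics/s19.png

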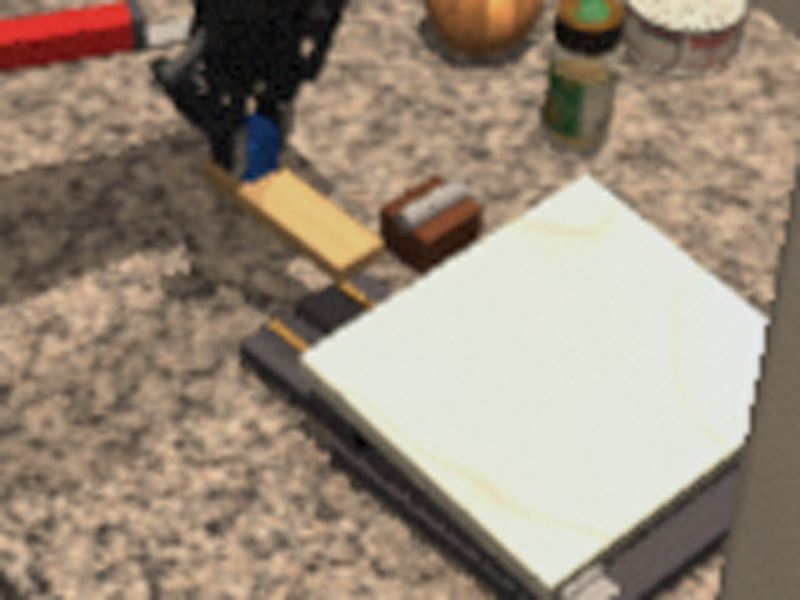

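```bash
python3 -c "
from mv import *
c=env.read_camera('side')
for uv in ((272,322),(342,285)):
  w=back(c,(uv[0]/5+260,uv[1]/5+180),.028); print(w, RB(S[1]).T@(w-S[0]))"
```

```text
[ 0.47468327 -0.02064976  0.028     ] [-0.05440864 -0.08527555  0.028     ]
[ 0.52787513 -0.01694642  0.028     ] [-0.0502918 -0.0321141  0.028    ]
```

move_arm([
  [[1,-0.5,20],[0,0,0],1],
  [[1,-0.5,40],[0,0,0],1],
  [[1,-0.5,52],[0,0,0],1],
  [[1,-0.5,57],[0,0,0],1],
  [[1,-0.5,59],[0,0,0],1],
])

```text
clock: 20.38
tcp_pos: [0.4959, 0.0392, 0.0493]
orientation: [0.001, 0.653, 0.757, -0.001]
wrist_force: [-0.1, 0.4, -1.4]
finger_gap: 0.0252
grip_force: 40.3
```

```bash
python3 -c "
from mv import *
rel(shim(-.012,.002),shim(.06,0.0),shim(.065,0))
c=env.read_camera('side'); cv2.imwrite('pics/s20.png',cv2.resize(c['pixels'][200:280,280:390,::-1],None,fx=7,fy=7,interpolation=2))"
```

```text
[ [-1.5, 0.6, -0.9] , [0.0, 0.02, -0.0] ]
[ [-73.5, 0.6, 1.3] , [0.0, 0.02, -0.0] ]
[ [-78.5, 0.6, 1.3] , [0.0, 0.02, -0.0] ]
t 20.38 f [-0.1  0.4 -1.4] gap 0.025242552129105714
```

View pics/s20.png

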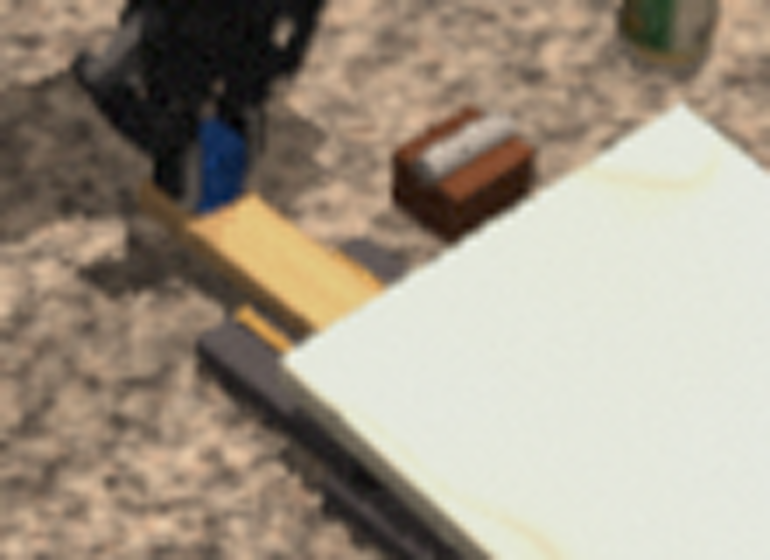

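move_arm([
  [[-15,0,0],[0,0,0],1],
  [[-30,0,0],[0,0,0],1],
  [[-45,0,0],[0,0,0],1],
  [[-58,0,0],[0,0,0],1],
  [[-66,0,0],[0,0,0],1],
])

```text
clock: 21.05
tcp_pos: [0.5055, -0.0276, 0.0494]
orientation: [0.001, 0.654, 0.756, -0.001]
wrist_force: [-0.7, 0.9, -1.6]
finger_gap: 0.025
grip_force: 40.3
```

move_arm([
  [[-2,0,1],[0,0,0],1],
  [[-4,0,1.5],[0,0,0],1],
  [[-6,0,1.5],[0,0,0],1],
  [[-6,0,1.5],[0,0,0],1],
])

```text
clock: 21.55
tcp_pos: [0.5064, -0.032, 0.0483]
orientation: [0.001, 0.653, 0.757, -0.001]
wrist_force: [-1.4, 3.6, 5.4]
finger_gap: 0.0255
grip_force: 41.0
```

```bash
python3 -c "
from mv import *
rel(shim(.06,0.0),shim(.065,0))"
```

```text
[ [-1.6, 0.5, 0.1] , [0.0, 0.02, -0.0] ]
[ [-6.6, 0.5, 0.1] , [0.0, 0.02, -0.0] ]
t 21.55 f [-1.4  3.6  5.4] gap 0.02552871325898654
```

move_arm([
  [[-1,0,-0.7],[0,0,0],1],
  [[-2,0,-0.7],[0,0,0],1],
  [[-2,0,-0.7],[0,0,0],1],
])

```text
clock: 21.92
tcp_pos: [0.5063, -0.0345, 0.0483]
orientation: [0.001, 0.654, 0.757, -0.001]
wrist_force: [0.5, 0.0, -1.9]
finger_gap: 0.0258
grip_force: 40.3
```

move_arm([
  [[-1,0,0],[0,0,0],1],
  [[-2,0,0],[0,0,0],1],
  [[-2,0,0],[0,0,0],1],
])

```text
clock: 22.3
tcp_pos: [0.5067, -0.0364, 0.0486]
orientation: [0.001, 0.654, 0.757, -0.001]
wrist_force: [-0.7, -0.5, -2.3]
finger_gap: 0.0257
grip_force: 40.2
```

move_arm([
  [[-1,0,0],[0,0,0],1],
  [[-2,0,0],[0,0,0],1],
  [[-2,0,0],[0,0,0],1],
])

```text
clock: 22.68
tcp_pos: [0.5071, -0.0384, 0.0486]
orientation: [0.001, 0.654, 0.757, -0.001]
wrist_force: [-0.6, 0.5, -1.8]
finger_gap: 0.0256
grip_force: 40.2
```

move_arm([
  [[-1,0,0],[0,0,0],1],
  [[-2,0,0],[0,0,0],1],
  [[-2,0,0],[0,0,0],1],
])

```text
clock: 23.05
tcp_pos: [0.507, -0.0393, 0.0486]
orientation: [0.0, 0.653, 0.757, -0.0]
wrist_force: [-1.3, 5.4, 0.7]
finger_gap: 0.0253
grip_force: 40.5
```

move_arm([
  [[0.5,0,1],[0,0,0],1],
  [[0.5,0,1.2],[0,0,0],1],
  [[0.5,0,1.2],[0,0,0],-1],
  [[0.5,0,1.2],[0,0,0],-1],
  [[0.5,0,1.2],[0,0,0],-1],
])

```text
clock: 23.68
tcp_pos: [0.5075, -0.0401, 0.0474]
orientation: [0.001, 0.654, 0.757, -0.001]
wrist_force: [1.0, -0.6, 0.0]
finger_gap: 0.0779
grip_force: 0.0
```

move_arm([
  [[0,0,0],[0,0,0],-1],
  [[0,0,-15],[0,0,0],-1],
  [[0,0,-50],[0,0,0],-1],
  [[0,0,-90],[0,0,0],-1],
  [[0,0,-90],[0,0,0],1],
])

```text
clock: 24.3
tcp_pos: [0.51, -0.0401, 0.1418]
orientation: [0.005, 0.654, 0.757, 0.001]
wrist_force: [0.2, 0.7, 0.2]
finger_gap: 0.0695
grip_force: 0.0
```

```bash
python3 -c "
from mv import *
for n in ('side','top'):
  c=env.read_camera(n)
  for t in ('shim','slab_edge'): print(n,t,[ (np.round(x['centre'],4),x['confidence']) for x in env.landmark_of(t,c)[:1]])
_,R=tool((0,0,0),S[1])
rel(*[(st(.012,-.055,z),R) for z in (.13,.09,.072,.062)]); print(st(.0025,-.055,.024))"; python3 tilt.py
```

```text
side shim [(array([ 0.5116, -0.0723,  0.0262]), 0.72)]
side slab_edge [(array([0.5129, 0.3078, 0.0042]), 0.66)]
top shim []
top slab_edge []
[ [-43.4, 1.8, 6.4] , [-0.01, 0.01, -0.01] ]
[ [-43.3, 1.9, 46.4] , [-0.01, 0.01, -0.01] ]
[ [-43.2, 1.9, 64.4] , [-0.01, 0.01, -0.01] ]
[ [-43.2, 2.0, 74.4] , [-0.01, 0.01, -0.01] ]
t 24.6 f [-0.5  0.3  0.1] gap 0.024498528048412356
[ 0.51295721 -0.07251794  0.024     ]
tilt side (np.float64(0.1071), np.float64(0.076), 0.58)
```

move_arm([
  [[-20,2,0],[0,0,0],1],
  [[-50,2,10],[0,0,0],1],
  [[-50,2,35],[0,0,0],1],
  [[-50,2,55],[0,0,0],1],
  [[-50,2,60],[0,0,0],1],
])

```text
clock: 25.32
tcp_pos: [0.5156, -0.0895, 0.076]
orientation: [-0.0, 0.654, 0.756, -0.002]
wrist_force: [0.0, -0.2, -0.1]
finger_gap: -0.0
grip_force: 0.0
```

move_arm([
  [[0,0,1],[0,0,0],1],
  [[0,0,2],[0,0,0],1],
  [[0,0,3],[0,0,0],1],
  [[0,0,4],[0,0,0],1],
  [[0,0,5],[0,0,0],1],
])

```text
clock: 25.95
tcp_pos: [0.5166, -0.0888, 0.0728]
orientation: [0.001, 0.654, 0.757, -0.001]
wrist_force: [-0.3, 1.0, 0.2]
finger_gap: 0.0002
grip_force: 0.0
```

move_arm([
  [[0,0,1],[0,0,0],1],
  [[0,0,2],[0,0,0],1],
  [[0,0,3],[0,0,0],1],
  [[0,0,4],[0,0,0],1],
  [[0,0,5],[0,0,0],1],
])

```text
clock: 26.58
tcp_pos: [0.5165, -0.0882, 0.0678]
orientation: [0.001, 0.653, 0.757, -0.0]
wrist_force: [-1.6, 2.0, 5.1]
finger_gap: 0.0001
grip_force: 2.4
```

move_arm([
  [[0,0,1],[0,0,0],1],
  [[0,0,2],[0,0,0],1],
  [[0,0,3],[0,0,0],1],
])

```text
clock: 26.95
tcp_pos: [0.5166, -0.0882, 0.0648]
orientation: [0.001, 0.653, 0.757, -0.0]
wrist_force: [-0.7, 2.7, 5.0]
finger_gap: 0.0
grip_force: 2.4
```

move_arm([
  [[0,0,1],[0,0,0],1],
  [[0,0,2],[0,0,0],1],
])

```text
clock: 27.2
tcp_pos: [0.5166, -0.0881, 0.0628]
orientation: [0.001, 0.653, 0.757, -0.0]
wrist_force: [-0.7, 3.6, 4.8]
finger_gap: -0.0001
grip_force: 2.4
```

move_arm([
  [[0,0,0.7],[0,0,0],1],
  [[0,0,1.4],[0,0,0],1],
])

```text
clock: 27.45
tcp_pos: [0.5167, -0.0883, 0.0617]
orientation: [0.001, 0.654, 0.757, -0.0]
wrist_force: [-1.9, 4.2, 11.4]
finger_gap: -0.0001
grip_force: 5.8
```

move_arm([
  [[0,0,0.5],[0,0,0],1],
  [[0,0,1],[0,0,0],1],
])

```text
clock: 27.7
tcp_pos: [0.5168, -0.0883, 0.0616]
orientation: [0.001, 0.654, 0.757, -0.0]
wrist_force: [-3.7, 4.6, 17.9]
finger_gap: -0.0001
grip_force: 8.5
```

move_arm([
  [[0,0,-1],[0,0,0],1],
  [[0,0,-2],[0,0,0],1],
  [[0,0,-6],[0,0,0],1],
  [[0,0,-40],[0,0,0],1],
  [[20,0,-80],[0,0,0],1],
])

```text
clock: 28.32
tcp_pos: [0.5132, -0.0697, 0.1401]
orientation: [0.0, 0.655, 0.756, -0.002]
wrist_force: [0.1, 0.3, 0.2]
finger_gap: 0.0001
grip_force: 0.0
```

move_arm([
  [[50,0,-20],[0,0,0],1],
  [[110,0,-30],[0,0,0],1],
  [[160,0,-30],[0,0,0],1],
  [[200,0,-30],[0,0,0],1],
  [[200,0,-30],[0,0,0],1],
])

```text
clock: 28.95
tcp_pos: [0.4839, 0.1311, 0.1694]
orientation: [0.001, 0.652, 0.758, -0.001]
wrist_force: [0.4, 0.4, -0.5]
finger_gap: -0.0
grip_force: 0.0
```

```bash
python3 tilt.py; python3 -c "
from mv import *
c=env.read_camera('side'); cv2.imwrite('pics/s28.png',cv2.resize(c['pixels'][150:300,240:440,::-1],None,fx=4,fy=4,interpolation=2))
for n in ('side','top'):
  c=env.read_camera(n)
  for t in ('shim','pry_bar','bar_tip','slab_edge'):
    r=env.landmark_of(t,c)[:1]; print(n,t,[ (np.round(x['centre'],4),x['confidence']) for x in r],RB(S[1]).T@(np.array(r[0]['centre'])-S[0]) if r else '')
c2=c"
```

```text
tilt side (np.float64(0.0328), np.float64(0.081), 0.88)
side shim [(array([ 0.5107, -0.0721,  0.0265]), 0.52)] [ 0.00175639 -0.0571718   0.0265    ]
side pry_bar [(array([0.5124, 0.3069, 0.0011]), 0.59)] [-3.72918714e-01 -5.38817097e-05  1.10000000e-03]
side bar_tip [(array([7.028e-01, 2.509e-01, 4.000e-04]), 0.67)] [-0.28967126  0.18010722  0.0004    ]
side slab_edge [(array([ 0.5649, -0.0612,  0.0462]), 0.91)] [-0.00109856 -0.0019604   0.0462    ]
top shim [(array([ 0.5128, -0.0755,  0.0271]), 0.89)] [ 0.00542699 -0.05559171  0.0271    ]
top pry_bar [(array([0.5091, 0.3066, 0.0007]), 0.66)] [-0.37310463 -0.00336227  0.0007    ]
top bar_tip [] 
top slab_edge [(array([ 0.5673, -0.0609,  0.0462]), 0.96)] [-0.00104429  0.00045767  0.0462    ]
```

View pics/s28.png

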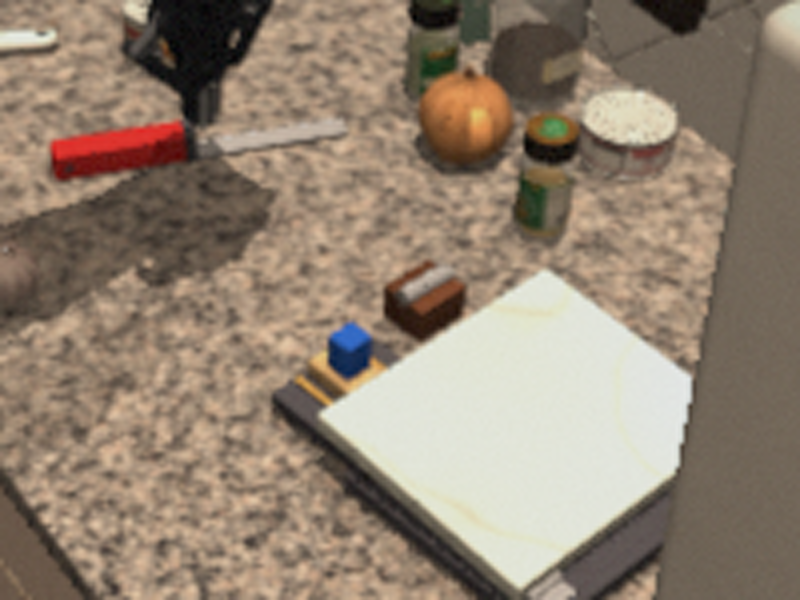

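```bash
python3 -c "
from workcell import env
print(env.hand_in())"
```

```text
the job is handed in; nothing more can be done
None
```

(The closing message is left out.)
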